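# Touch off the stamping die and set its locating pin

## Task

Take the gauge pin from its wooden stand and touch off the aluminium die block with the side of its steel shank, at the height of the red marks: first the left mark on the long face nearest you, then the right mark on that face, then the mark on the right-hand end. Hold each touch gently for about a second, never pressing hard, then set the pin upright, fully home, in the block's bore and let go.

Things in the scene. Friction and masses are not known exactly. Their poses are not given: they have to be found in the camera images.
- fixture: Blue base plate of the fixture, fixed, 150 x 200 x 14 mm (x, y, z). Origin: centre of its underside on the bench; x points away from the robot, y to the left, z up; yaw up to 0.3 rad either way. On two thin slides it carries the aluminium die block: 80 x 140 x 26 mm (x, y, z), underside 22 mm and top 48 mm above the bench, rigidly clamped.
- block_top_nominal (a point): Where the centre of the block's top would be if the block sat centred and square on the base. As clamped the true block is off by up to 9 mm in x, 9 mm in y and 0.08 rad in yaw about its centre, which none of the given poses shows: find it by touch. More than 20 N between the pin and block or fixture spoils the work; keep fingers and arm off both.
- mark_left_nominal (a point): Nominal (block centred, square) centre of the left red mark, an 11 mm disc 36 mm above the bench, on the block's near long face, block x = -40, y = +45 mm. A touch counts when the pin is upright with its foot 25 to 43 mm above the bench, within about 20 mm of the nominal mark along the face, pressing 1 N or more for half a second.
- mark_right_nominal (a point): The same for the right red mark on the near long face, block x = -40, y = -45 mm.
- mark_end_nominal (a point): The same for the red mark on the block's right-hand end face (facing -y), block x = 0, y = -70 mm.
- bore_nominal (a point): Nominal mouth centre of the block's only bore, at block x = +12, y = +34 mm; the true bore moves with the block. Round, 13.4 mm wide, mouth chamfered 1.5 mm, straight down, 18 mm deep, its floor 30 mm above the bench.
- pin: Gauge pin, 94 mm tall, about 0.15 kg, rigid: steel shank 12 mm in diameter (foot chamfered 2 mm), 45 mm long, then a 24 mm brass collar 3 mm thick, then a black square grip 18 x 18 mm and 44 mm long with a small brass cap. Origin: centre of its foot; z points up the shank; x and y are square to the flats of the grip. It starts standing in the stand's hole, foot 12 mm above the bench.
- pin_grip (a point): Point on the pin's axis in the middle of the black grip, 72 mm above the foot; take it here, across two opposite flats, from above.
- stand: Wooden stand for the pin, fixed to the bench, 70 x 70 x 30 mm; origin at the centre of its underside; a hole 15 mm wide and 18 mm deep in its middle.
There are look-alikes about, which are no part of the job. Leave any blue look-alike of the pin alone.

How it is judged:
By the outcome, as a careful person would: the job done as asked, in the order asked, and still so for the second after the job is handed in, with the robot touching nothing.
It also fails if it takes over 72 s, if anything falls off the work surface, if the arm or the gripper's body presses on something with over 40 N, if the wrist force passes 120 N, or if a joint passes its speed limit or range.

## Robot

A 7-joint arm with a two-finger parallel gripper is mounted at the origin on a cart in front of the work surface, level with it; the furniture and walls round the work are solid. World frame = base frame: x ahead of the robot, y to its left, z up, the work surface at z = 0. Lengths are in m, angles in rad, forces in N, time in s.
With the tool pointing down it reaches from about 0.425 to 0.925 m from the base axis. Payload 6.8 kg.
Tool frame: the origin (TCP) lies between the finger pads; the fingertips stand 11 mm ahead of it and the grasp point (between the pads) lies 8 mm behind it (r.tip_reach is the distance from the TCP to the fingertips, in m); x points along the fingers, y is the direction in which the jaws open and shut, and the axes are right-handed (so a half turn about x gives the same grasp; the last joint's range is limited). The gripper opens to 85 mm and grips with 20 to 120 N. Pads are 22 mm wide; open, the fingers measure 114 mm over their backs; the gripper's body (76 mm by 85 mm) begins 54 mm behind the grasp point. The pads swing forward as they close: fully open they stand 13 mm farther back than shut.
Start: joints at [1.043, 0.477, 0.022, 1.555, -0.011, 1.109, -0.083], TCP at [0.275, -0.616, 0.242] pointing down, gripper open.
Joint ranges: [-2.96, 2.96], [-0.34, 2.1], [-1.41, 1.46], [0.24, 2.44], [-1.37, 4.51], [0.17, 1.92], [-2.96, 2.96]. Speed limits (rad/s): [2.39, 2.39, 3.14, 3.14, 3.14, 3.14, 3.14].

## Interface

Orientations are given as [roll, pitch, yaw] about the fixed x, y, z axes, in that order (R = Rz(yaw) Ry(pitch) Rx(roll)).
In Python, from cell import r, cams, job gives the robot as it stands.
- The arm moves only by the shell command python3 -m inch 'ROWS' [FORCE]. ROWS is JSON, one flat list of numbers, 5 for each row, row after row: the opening, from 0 (shut) to 1 (fully open), then the shift along the tool's x, y, z in cm, then the turn about the tool's x in rad. A call has 1 to 10 rows; each row is the pose to reach, as a shift and turn from the pose commanded when the call began, along the tool's axes at that moment; what a row does not reach only later rows make up. A row lasts 1/12 s, in which the tool goes at most 41.7 mm and 7.16 degrees, less where a joint would pass 70% of its speed; a pose out of reach is approached as far as the arm can. A call with a gripper value outside its range is refused whole. The fingers move at their own pace and stop on an object; FORCE is the grip in N (left out, the last holds). Time passes only in rows, so rows that repeat a pose let the fingers close. It gives the time, the measured TCP pose, the force and the opening at its end, in the units of the state.
- r.observe(): the state, without advancing time (a new reading comes with each control period).
- cams.camera(name): name is "side" or "top" or "wrist"; returns a dict with "frame" (384x512x3 uint8, blue, green, red), "depth" (384x512 float32, m along the optical axis (not along the pixel's ray), 0 where there is no reading), "K" (3x3 intrinsics, pixels), "dist" ([k1, k2, p1, p2, k3] as OpenCV has them; the pictures are not rectified), "rvec" (rotation vector, rad) and "tvec" (3), from world to camera coordinates, as OpenCV has them. Camera axes: x right, y down, z forward; pixel columns grow to the right and rows downward; lengths in m; the calibration is good to about 2 mm. A picture is of the moment at which its call begins.
- job.job_done(): hands the job in, once; it reports no verdict.
Trained networks look in the newest picture that a camera, given by its name, has taken for a name from the list of things; names that differ only in an ending like _2 or _b are one class to them, and where a whole thing is asked for, a point or a joint stands for the part that bears it (a point fixed in the world has none). Each returns a list of dicts, best first, with "confidence" (0 to 1); they miss things now and then, are a little off and sometimes report something else, mostly with a low value. They report only what shows in the picture. A call takes as long as a camera call. They do not tell look-alikes from the thing itself.
- cams.boxes_of(thing, camera): "at" ([x, y, z] in m, in world coordinates, good to about 4 mm: the middle of the surface that is visible of it).
The state is a dict: "t": time; "q": joint angles; "qd": joint speeds; "joint_efforts": joint torques, N m; "eef_pos": TCP position; "eef_rot": TCP orientation; "contact_force": force on the tool from outside, world axes, zero at the start; "ft_torque": the same for the moment, N m; "width": finger opening in m.
Only numpy, scipy, OpenCV 4.12 (cv2) and the standard library are available. Lean on these libraries where they do the work, as an engineer would, in place of code of your own. Each camera call takes 0.05 s, during which the arm holds its last target.

## Working session

There is one attempt and no reset: what is moved stays moved. The work goes in short steps, Python scripts to look and compute and a shell command to move; the robot and the scene stay as the last step left them, time stands still between calls to the robot, and variables do not carry over. Pictures are saved under pics/ and viewed, and the job is handed in when it is done.

```bash
ls; mkdir -p pics; cat > h.py <<'E'
import numpy as np, cv2
from cell import r,cams,job
def shot(n,fn=None):
    c=cams.camera(n)
    if fn: cv2.imwrite('pics/'+fn,c['frame'])
    return c
def proj(c,P):
    p,_=cv2.projectPoints(np.array(P,float).reshape(-1,3),c['rvec'],c['tvec'],c['K'],np.array(c['dist'],float));return p.reshape(-1,2)
def ray(c,uv):
    n=cv2.undistortPoints(np.array(uv,float).reshape(-1,1,2),c['K'],np.array(c['dist'],float)).reshape(-1,2)
    R=cv2.Rodrigues(np.array(c['rvec'],float))[0]; t=np.array(c['tvec'],float).ravel()
    d=np.c_[n,np.ones(len(n))]@R
    return -R.T@t,d
def atz(c,uv,z):
    o,d=ray(c,uv); return o+d*((z-o[2])/d[:,2])[:,None]
def cloud(c):
    D=c['depth']; v,u=np.nonzero(D>0); o,d=ray(c,np.c_[u,v]); return np.c_[u,v],o+d*D[v,u][:,None]
E
python3 - <<'E'
from h import *
s=r.observe(); print(s)
for n in('top','side','wrist'):
    c=shot(n,n+'0.png')
    for t in('fixture','pin','stand','block_top_nominal','bore_nominal','mark_left_nominal','mark_right_nominal','mark_end_nominal','pin_grip'):
        try:
            for b in cams.boxes_of(t,n): print(n,t,np.round(b['at'],4),round(b['confidence'],2),np.round(proj(c,b['at']),0).tolist())
        except Exception as e: print(n,t,e)
E
```

```text
pics
{'t': 0.0, 'q': array([ 1.04289694,  0.4778141 ,  0.02233059,  1.55649676, -0.01152476,
        1.10929544, -0.08314393]), 'qd': array([-0.0003208 ,  0.00221497,  0.00010028,  0.00080075, -0.00015383,
       -0.00185134,  0.00074025]), 'joint_efforts': array([-1.11039011e-03, -5.96442211e+01,  1.60784908e+00, -2.81193978e+01,
        1.24910264e-02,  9.27687564e-03, -8.49998344e-06]), 'eef_pos': array([ 0.27486858, -0.61584664,  0.24129701]), 'eef_rot': array([-1.50968861,  1.56891038,  2.0516777 ]), 'contact_force': array([ 0.16149201,  0.38932404, -0.38048534]), 'ft_torque': array([ 0.00113925, -0.04999537,  0.02213331]), 'width': 0.0853226662664602}
top fixture [ 0.5925 -0.1805  0.012 ] 0.87 [[325.0, 185.0]]
top pin [0.6385 0.1992 0.0861] 0.65 [[161.0, 155.0]]
top stand [0.5486 0.1808 0.031 ] 0.68 [[171.0, 198.0]]
top block_top_nominal [ 0.5871 -0.1785  0.0141] 0.78 [[324.0, 187.0]]
top bore_nominal [ 0.5895 -0.1786  0.0136] 0.8 [[324.0, 186.0]]
top mark_left_nominal [ 0.5899 -0.1787  0.0152] 0.66 [[324.0, 186.0]]
top mark_right_nominal [ 0.5933 -0.1778  0.0114] 0.56 [[324.0,
[... 246 characters left out ...]
197.0]]
side pin [0.636  0.2039 0.0642] 0.87 [[183.0, 239.0]]
side pin [0.5487 0.1961 0.0765] 0.84 [[217.0, 247.0]]
side stand [0.5475 0.2041 0.0296] 0.87 [[216.0, 267.0]]
side block_top_nominal [ 0.576  -0.1433  0.0157] 0.83 [[289.0, 196.0]]
side bore_nominal [ 0.5807 -0.1434  0.0124] 0.56 [[287.0, 196.0]]
side mark_left_nominal [ 0.5769 -0.1439  0.016 ] 0.71 [[289.0, 195.0]]
side mark_right_nominal [ 0.5789 -0.1428  0.0169] 0.93 [[288.0, 195.0]]
side mark_end_nominal [ 0.5744 -0.1396  0.0154] 0.95 [[289.0, 196.0]]
side pin_grip [0.5479 0.1924 0.0807] 0.8 [[218.0, 244.0]]
side pin_grip [0.6352 0.2081 0.0659] 0.55 [[182.0, 240.0]]
side pin_grip [ 0.5781 -0.1431  0.0109] 0.24 [[288.0, 197.0]]
```

View pics/top0.png

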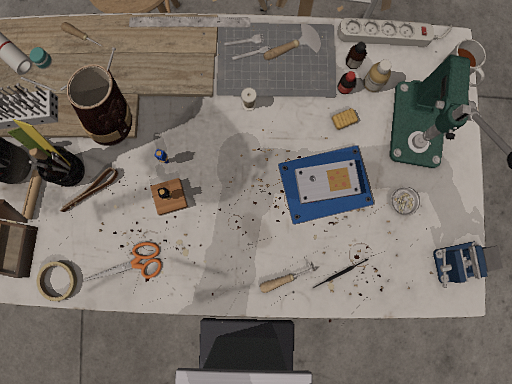

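View pics/side0.png

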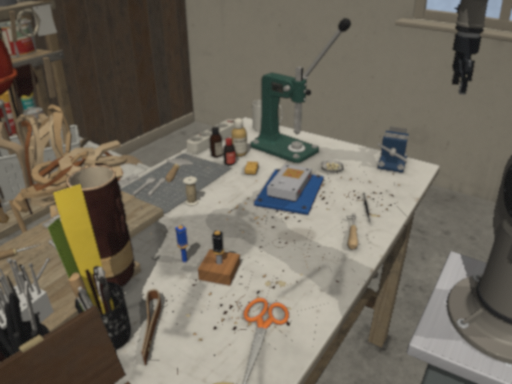

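View pics/wrist0.png

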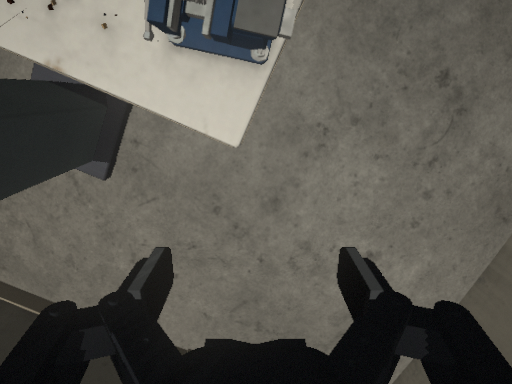

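Candidates: the black-gripped pin in the wooden stand (top 164,193; side 217,245) and a blue one standing free (top 161,155; side 183,239). The one in the stand fits; the blue one is the look-alike. I'll confirm that in an enlarged crop.

```bash
python3 - <<'E'
from h import *
s=r.observe()
from scipy.spatial.transform import Rotation as Rn
print(np.round(Rn.from_euler('xyz',s['eef_rot']).as_matrix(),3), s['t'], r.tip_reach)
a=shot('top')['frame'];b=shot('side')['frame']
A=cv2.resize(a[140:225,140:225],(390,390),interpolation=cv2.INTER_CUBIC)
B=cv2.resize(b[215:290,165:250],(400,390),interpolation=cv2.INTER_CUBIC)
cv2.imwrite('pics/crop1.png',np.hstack([A,B]))
cv2.imwrite('pics/crop2.png',cv2.resize(a[135:235,265:385],(780,590),interpolation=cv2.INTER_CUBIC))
c=shot('wrist'); print(c['K'],c['dist'],Rn.from_rotvec(np.ravel(c['rvec'])).as_matrix().round(3),(ray(c,[[256,192]])[0]-s['eef_pos']).round(4))
E
```

```text
[[ 0.     0.408 -0.913]
 [ 0.    -0.913 -0.408]
 [-1.    -0.    -0.   ]] 1.5 0.011
[[290.70806103   0.         254.86602299]
 [  0.         290.70806103 191.9095169 ]
 [  0.           0.           1.        ]] [-0.06429135  0.          0.          0.          0.        ] [[ 0.407 -0.914 -0.   ]
 [-0.866 -0.386  0.318]
 [-0.291 -0.129 -0.948]] [0.074  0.032  0.1323]
```

View pics/crop1.png

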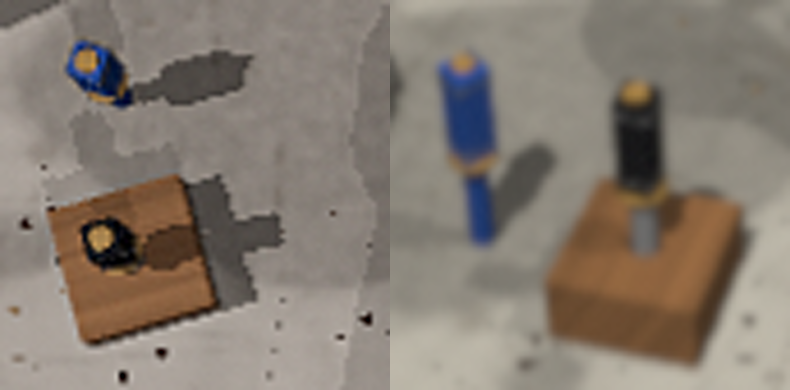

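View pics/crop2.png

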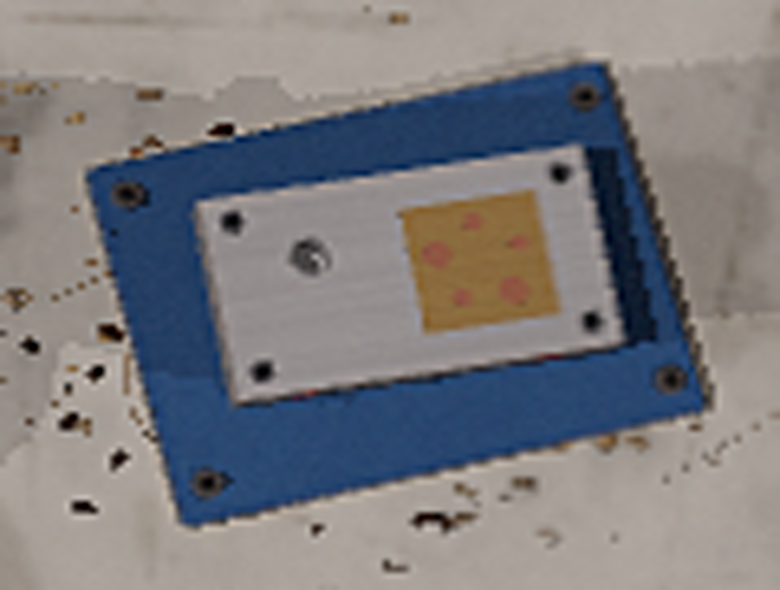

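The crop confirms it. The black-gripped steel pin stands in the wooden stand, and the blue one stands free and will be left alone. The bore shows at about (310,257) of crop2. Next I move over the stand for a wrist look.

```bash
python3 -m inch '[1,0,-62,-58,0, 1,0,-62,-58,0, 1,0,-62,-58,0, 1,0,-62,-58,0, 1,0,-62,-58,0, 1,0,-62,-58,0, 1,0,-62,-58,0, 1,0,-62,-58,0, 1,0,-62,-58,0, 1,0,-62,-58,0]'
```

```text
t: 2.48
eef_pos: [0.4113, -0.2207, 0.2427]
eef_rot: [2.061, 1.57, -0.661]
contact_force: [1.4, 0.0, -0.6]
width: 0.0856
```

```bash
python3 -m inch '[1,0,-30.8,-28.8,0, 1,0,-30.8,-28.8,0, 1,0,-30.8,-28.8,0, 1,0,-30.8,-28.8,0, 1,0,-30.8,-28.8,0, 1,0,-30.8,-28.8,0, 1,0,-30.8,-28.8,0, 1,0,-30.8,-28.8,0, 1,0,-30.8,-28.8,0, 1,0,-30.8,-28.8,0]'
python3 -m inch '[1,0,0,0,0, 1,0,0,0,0, 1,0,0,0,0]'
python3 - <<'E'
from h import *
import pickle
from scipy.spatial.transform import Rotation as Rn
s=r.observe(); M=Rn.from_euler('xyz',s['eef_rot']).as_matrix(); print(s['t'],s['eef_pos'],M.round(3))
D={}
for n in('wrist','top','side'):
    D[n]=shot(n,n+'1.png')
pickle.dump(D,open('d1.pkl','wb'))
for n in('wrist',):
  for b in cams.boxes_of('pin_grip',n)+cams.boxes_of('pin',n): print(n,np.round(b['at'],4),b['confidence'],proj(D[n],b['at']))
E
```

```text
t: 3.32
eef_pos: [0.5474, 0.1732, 0.2425]
eef_rot: [2.601, 1.57, -0.121]
contact_force: [0.5, -0.4, 0.3]
width: 0.0861
t: 3.57
eef_pos: [0.5467, 0.1708, 0.242]
eef_rot: [0.493, 1.57, -2.229]
contact_force: [-0.3, -0.8, 0.6]
width: 0.0855
3.5667 [0.54672848 0.1708023  0.24196381] [[-0.001  0.408 -0.913]
 [-0.001 -0.913 -0.408]
 [-1.     0.     0.001]]
wrist [0.5602 0.1932 0.1008] 0.91 [[238.35104418 159.61483978]]
wrist [0.6398 0.2006 0.0948] 0.74 [[265.72660781  76.00165181]]
wrist [0.6396 0.2013 0.091 ] 0.84 [[264.79096409  76.1387494 ]]
wrist [0.5578 0.189  0.104 ] 0.62 [[241.24813038 164.35671676]]
```

View pics/wrist1.png

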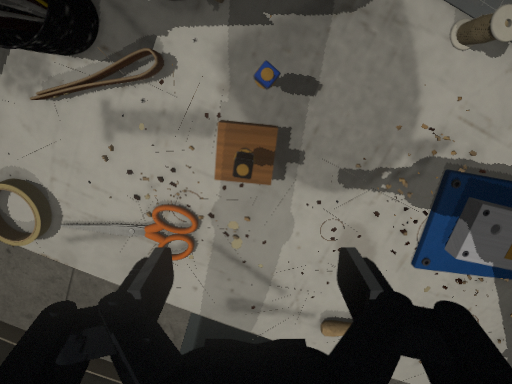

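The wrist view shows the black pin at about (243,163) in the stand (217-277, 122-184), and the blue look-alike at (266,74). I'll zoom in.

```bash
python3 - <<'E'
import pickle,cv2,numpy as np
from h import proj,ray,atz
D=pickle.load(open('d1.pkl','rb'))
a=D['wrist']['frame'][115:195,205:285]
b=D['side']['frame'][225:290,190:255]; c=D['top']['frame'][170:220,145:195]
f=lambda x:cv2.resize(x,(390,390),interpolation=cv2.INTER_CUBIC)
cv2.imwrite('pics/crop3.png',np.hstack([f(a),f(b)])); cv2.imwrite('pics/crop4.png',f(c))
dep=D['wrist']['depth'][150:182,232:256]; print((dep[::3,::2]*1000).round(0).astype(int))
E
```

```text
[[346 346 347 316 315 316 318 316 315 317 345 347]
 [348 347 301 301 300 302 303 304 307 309 311 348]
 [349 318 284 284 287 288 291 290 294 294 300 348]
 [350 275 274 275 275 276 277 278 280 279 287 320]
 [350 276 274 276 275 275 276 276 275 277 276 350]
 [351 276 275 274 273 273 274 275 275 276 320 351]
 [353 277 275 275 274 275 275 273 277 277 352 353]
 [280 277 276 276 275 275 276 275 279 279 353 354]
 [278 279 278 278 275 275 276 279 279 280 356 355]
 [355 357 358 358 356 280 279 280 279 285 357 357]
 [357 359 358 357 359 356 358 358 357 356 358 358]]
```

View pics/crop3.png

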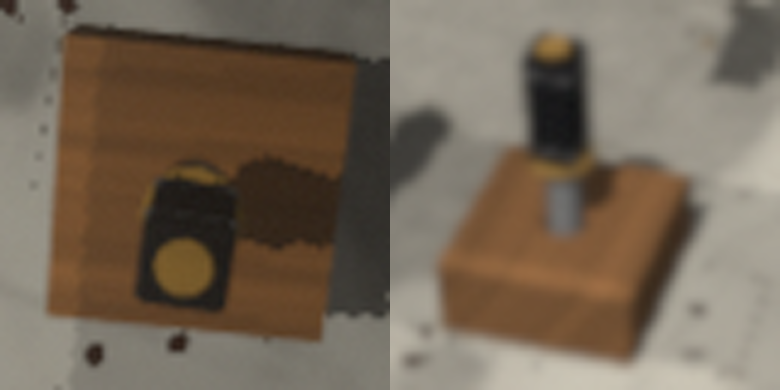

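View pics/crop4.png

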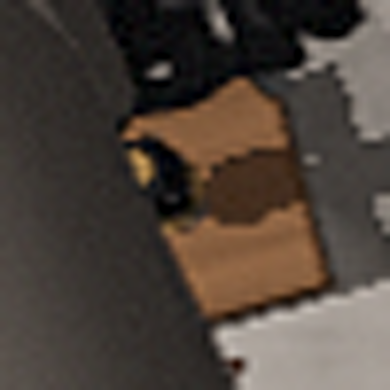

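```bash
python3 - <<'E'
import pickle,cv2,numpy as np
from h import proj,ray,atz
D=pickle.load(open('d1.pkl','rb'))
obs={'wrist':(242.35,169.6),'side':(217.1,232.0),'top':(161.4,191.8)}
A=np.zeros((3,3));b=np.zeros(3)
L=[]
for n,uv in obs.items():
    o,d=ray(D[n],[uv]);d=d[0]/np.linalg.norm(d[0]);L.append((n,o,d));print(n,atz(D[n],[uv],0.106).round(4))
def tri(L):
    A=sum(np.eye(3)-np.outer(d,d) for _,o,d in L);b=sum((np.eye(3)-np.outer(d,d))@o for _,o,d in L);return np.linalg.solve(A,b)
print('all',tri(L).round(4),'w+s',tri(L[:2]).round(4))
C=tri(L)
# edges
f=lambda x,y:((x+.5)/4.875-.5+205,(y+.5)/4.875-.5+115)
P=atz(D['wrist'],[f(145,232),f(240,245),f(222,312),f(138,300)],0.104); print(P.round(4), np.linalg.norm(np.roll(P,-1,0)-P,axis=1), P.mean(0))
for e in (P[1]-P[0],P[2]-P[3]): print('edge ang',np.degrees(np.arctan2(e[1],e[0])))
for e in (P[3]-P[0],P[2]-P[1]): print('edge ang',np.degrees(np.arctan2(e[1],e[0])))
S=atz(D['wrist'],[f(65,33),f(355,58),f(322,340),f(48,315)],0.03);print(S.round(4),S.mean(0))
for e in (S[1]-S[0],S[2]-S[3],S[3]-S[0],S[2]-S[1]): print('stand',np.linalg.norm(e).round(4),np.degrees(np.arctan2(e[1],e[0])))
E
```

```text
wrist [[0.554  0.1861 0.106 ]]
side [[0.5536 0.1867 0.106 ]]
top [[0.5537 0.1883 0.106 ]]
all [0.5537 0.1871 0.1064] w+s [0.554  0.1862 0.1056]
[[0.5571 0.1958 0.104 ]
 [0.5622 0.1779 0.104 ]
 [0.5483 0.1756 0.104 ]
 [0.5439 0.1918 0.104 ]] [0.01867274 0.0140563  0.01677617 0.01382549] [0.55287128 0.18526545 0.104     ]
edge ang -74.00799982058565
edge ang -74.47048520208601
edge ang -162.99675791056993
edge ang -170.76203145284688
[[0.5765 0.23   0.03  ]
 [0.5992 0.1645 0.03  ]
 [0.5321 0.1419 0.03  ]
 [0.5099 0.208  0.03  ]] [0.55442739 0.18611825 0.03      ]
stand 0.0694 -70.89873458869434
stand 0.0697 -71.45681461270361
stand 0.0702 -161.70869763696763
stand 0.0709 -161.4499685975626
```

```bash
python3 -m inch '[1,0,-1.13,-1.3,0.1, 1,2,-1.13,-1.3,0.14, 1,6,-1.13,-1.3,0.14, 1,8,-1.13,-1.3,0.14, 1,8,-1.13,-1.3,0.14, 1,8,-1.13,-1.3,0.14]'
python3 - <<'E'
from h import *
from scipy.spatial.transform import Rotation as Rn
s=r.observe(); M=Rn.from_euler('xyz',s['eef_rot']).as_matrix(); print(s['t'],s['eef_pos'],M.round(3))
d=np.array([.554,.1864,.076])-s['eef_pos']; print((M.T@d*100).round(2))
c=shot('wrist','wrist2.png')
E
```

```text
t: 4.32
eef_pos: [0.5537, 0.1861, 0.1619]
eef_rot: [0.153, 1.569, -2.71]
contact_force: [1.6, -0.3, 0.0]
width: 0.0854
4.3167 [0.55373171 0.18610181 0.16194531] [[-0.002  0.275 -0.961]
 [-0.001 -0.961 -0.275]
 [-1.     0.     0.002]]
[ 8.59 -0.02 -0.05]
```

View pics/wrist2.png

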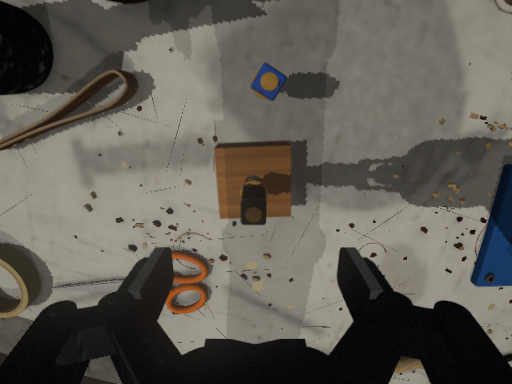

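The pin is centred between the jaws, with the cap at (254,215) and the flats square to them. Descending.

```bash
python3 -m inch '[1,3.5,0,-0.05,0, 1,6,0,-0.05,0, 1,8,0,-0.05,0, 1,8.6,0,-0.05,0, 1,8.6,0,-0.05,0, 1,8.6,0,-0.05,0]' 60
python3 -m inch '[0,0,0,0,0, 0,0,0,0,0, 0,0,0,0,0, 0,0,0,0,0, 0,0,0,0,0, 0,0,0,0,0, 0,0,0,0,0, 0,0,0,0,0]' 60
python3 - <<'E'
from h import *
s=r.observe(); print(s['eef_pos'],s['contact_force'],s['ft_torque'],s['width'])
E
```

```text
t: 4.87
eef_pos: [0.556, 0.1876, 0.0782]
eef_rot: [-3.039, 1.568, 0.383]
contact_force: [-1.0, 0.6, 0.4]
width: 0.0854
t: 5.53
eef_pos: [0.5548, 0.1873, 0.0767]
eef_rot: [3.076, 1.57, 0.214]
contact_force: [-1.6, -0.9, 5.0]
width: 0.0173
[0.55484052 0.18725364 0.07671484] [-1.572129   -0.91210395  5.0455896 ] [-0.10633882  0.26951838 -0.06012446] 0.017304160699462407
```

```bash
python3 -m inch '[0,-1,0,0,0, 0,-2.5,0,0,0, 0,-5,0,0,0, 0,-8,0,0,0, 0,-10,0,0,0, 0,-10,0,0,0, 0,-10,0,0,0]' 80
python3 - <<'E'
from h import *
import pickle
from scipy.spatial.transform import Rotation as Rn
s=r.observe(); M=Rn.from_euler('xyz',s['eef_rot']).as_matrix(); print(s['t'],s['eef_pos'],M.round(3),s['contact_force'],s['width'])
D={n:shot(n,n+'3.png') for n in ('wrist','side')}
D['s']=s
pickle.dump(D,open('d3.pkl','wb'))
a=D['side']['frame'][170:300,150:280]
cv2.imwrite('pics/crop5.png',cv2.resize(a,(520,520),interpolation=cv2.INTER_CUBIC))
E
```

```text
t: 6.12
eef_pos: [0.5551, 0.1872, 0.1775]
eef_rot: [3.135, 1.569, 0.273]
contact_force: [0.2, 1.1, -2.2]
width: 0.0168
6.1167 [0.55510611 0.18724298 0.17746499] [[ 0.002  0.276 -0.961]
 [ 0.001 -0.961 -0.276]
 [-1.     0.    -0.002]] [ 0.22121123  1.13308637 -2.15118356] 0.01684456867435241
```

View pics/crop5.png

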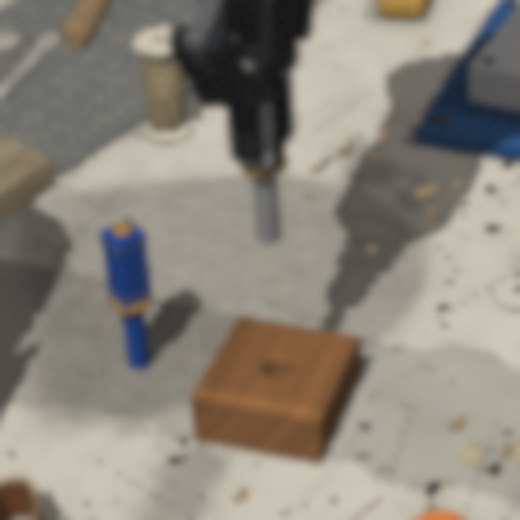

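View pics/wrist3.png

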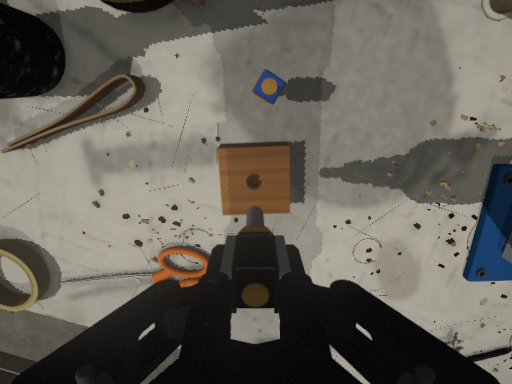

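The side crop shows the pin held upright under the fingers with its foot at about (267,240) of the crop. The blue look-alike is untouched. Next I get the fixture and block poses from the first top picture.

```bash
python3 - <<'E'
import pickle,cv2,numpy as np
from h import proj,ray,atz
from scipy.optimize import least_squares
D=pickle.load(open('d1.pkl','rb')); c=D['top']
f=lambda x,y:((x+.5)/6.5-.5+265,(y+.5)/5.9-.5+135)
im=cv2.imread('pics/top0.png')
def fit(pts,w,h,z):
    P=np.array([f(*p) for p in pts]) # TL(+x,+y) TR(+x,-y) BR(-x,-y) BL
    L=np.array([[w,h],[w,-h],[-w,-h],[-w,h]])/2
    def g(v):
        a=v[2];R=np.array([[np.cos(a),-np.sin(a)],[np.sin(a),np.cos(a)]])
        return (proj(c,np.c_[L@R.T+v[:2],np.full(4,z)])-P).ravel()
    s=least_squares(g,[.59,-.18,.17]);print(s.x.round(4),s.fun.round(2));return s.x
F=fit([(88,172),(605,62),(712,408),(185,525)],.15,.2,.014)
B=fit([(195,203),(583,145),(625,345),(235,403)],.08,.14,.048)
print('bore',atz(c,[f(310,257)],.048))
def R(a):return np.array([[np.cos(a),-np.sin(a)],[np.sin(a),np.cos(a)]])
print('off in fixture',R(F[2]).T@(B[:2]-F[:2]),B[2]-F[2],'bore pred',B[:2]+R(B[2])@[.012,.034],'nominal bore',F[:2]+R(F[2])@[.012,.034])
# pin foot
E3=pickle.load(open('d3.pkl','rb'))
L=[]
for n,uv in (('wrist',(254.5,210)),('side',(150+267/4,170+241/4))):
    o,d=ray(E3[n],[uv]);d=d[0]/np.linalg.norm(d[0]);L.append((o,d))
A=sum(np.eye(3)-np.outer(d,d) for o,d in L);b=sum((np.eye(3)-np.outer(d,d))@o for o,d in L);print('foot',np.linalg.solve(A,b),E3['s']['eef_pos'])
E
```

```text
[ 0.5958 -0.1829  0.2631] [-0.26 -0.69  0.03 -0.64  0.04  0.55  0.2   0.73]
[ 0.597  -0.1812  0.1903] [ 0.42 -0.17 -0.49  0.27 -0.32 -0.07  0.37 -0.01]
bore [[ 0.60241908 -0.14515674  0.048     ]]
off in fixture [0.00165656 0.00131969] -0.07281136862161225 bore pred [ 0.60236036 -0.14558546] nominal bore [ 0.59849596 -0.14699564]
foot [0.55475346 0.18635843 0.10955534] [0.55510611 0.18724298 0.17746499]
```

```bash
python3 -m inch '[0,0,31.3,13.7,0.087, 0,0,31.3,13.7,0.087, 0,0,31.3,13.7,0.087, 0,0,31.3,13.7,0.087, 0,0,31.3,13.7,0.087, 0,0,31.3,13.7,0.087, 0,0,31.3,13.7,0.087, 0,0,31.3,13.7,0.087, 0,0,31.3,13.7,0.087, 0,0,31.3,13.7,0.087]'
python3 -m inch '[0,0,0,0,0, 0,0,0,0,0, 0,0,0,0,0]'
python3 - <<'E'
from h import *
import pickle
from scipy.spatial.transform import Rotation as Rn
s=r.observe(); M=Rn.from_euler('xyz',s['eef_rot']).as_matrix(); print(s['t'],s['eef_pos'],M.round(3),s['contact_force'],s['width'])
D={n:shot(n,n+'4.png') for n in ('wrist','side')}
D['s']=s
pickle.dump(D,open('d4.pkl','wb'))
E
```

```text
t: 7.05
eef_pos: [0.5071, -0.1562, 0.1746]
eef_rot: [0.082, 1.567, -2.874]
contact_force: [0.6, 0.1, -1.9]
width: 0.017
t: 7.3
eef_pos: [0.5095, -0.1496, 0.1758]
eef_rot: [-1.057, 1.57, 2.28]
contact_force: [-0.0, -0.1, -0.9]
width: 0.0172
7.3 [ 0.50948554 -0.14959486  0.17580913] [[-0.001  0.194 -0.981]
 [ 0.001 -0.981 -0.194]
 [-1.    -0.001  0.001]] [-0.01035616 -0.09503966 -0.85024563] 0.017160341358772
```

View pics/wrist4.png

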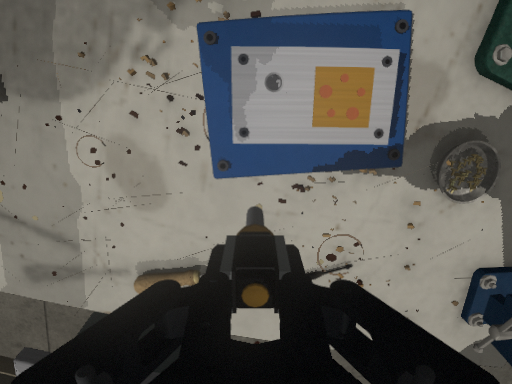

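The wrist view shows the block top at about (232-397, 47-145), the bore at (274,82), and the pin shank at (255,215). I'll zoom in for the corners.

```bash
python3 - <<'E'
import cv2
a=cv2.imread('pics/wrist4.png')[5:185,190:425]
cv2.imwrite('pics/crop6.png',cv2.resize(a,None,fx=3.4,fy=3.3,interpolation=cv2.INTER_CUBIC))
E
```

```text
(no output)
```

View pics/crop6.png

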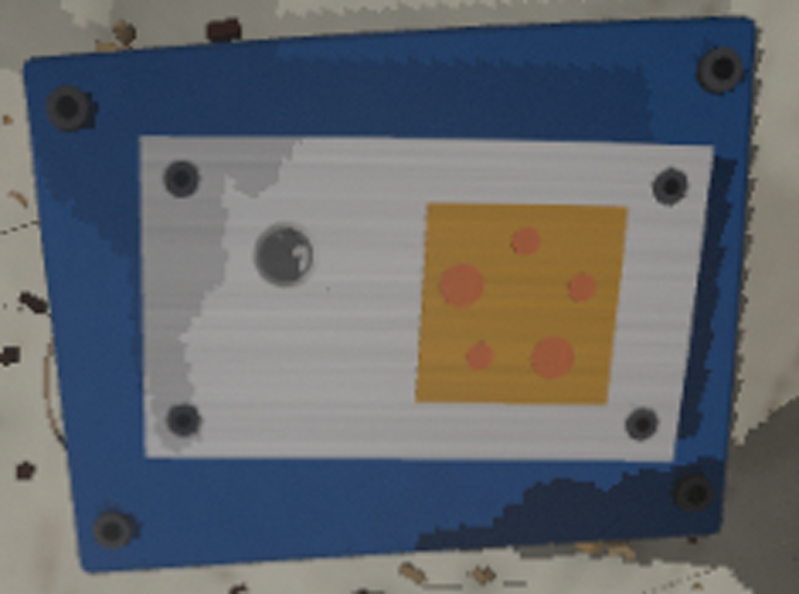

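```bash
python3 - <<'E'
import pickle,cv2,numpy as np
from h import proj,ray,atz
from scipy.optimize import least_squares
D=pickle.load(open('d4.pkl','rb')); c=D['wrist']
f=lambda x,y:((x+.5)/3.4-.5+190,(y+.5)/3.3-.5+5)
def fit(pts,w,h,z):
    P=np.array([f(*p) for p in pts])
    L=np.array([[w,h],[w,-h],[-w,-h],[-w,h]])/2
    def g(v):
        a=v[2];R=np.array([[np.cos(a),-np.sin(a)],[np.sin(a),np.cos(a)]])
        return (proj(c,np.c_[L@R.T+v[:2],np.full(4,z)])-P).ravel()
    s=least_squares(g,[.59,-.18,.17]);print(s.x.round(4),s.fun.round(2));return s.x
F=fit([(25,60),(755,17),(722,532),(85,572)],.15,.2,.014)
B=fit([(139,135),(713,146),(675,461),(146,459)],.08,.14,.048)
def R(a):return np.array([[np.cos(a),-np.sin(a)],[np.sin(a),np.cos(a)]])
print('bore',atz(c,[f(284,255)],.048),B[:2]+R(B[2])@[.012,.034])
print('off',R(F[2]).T@(B[:2]-F[:2]),B[2]-F[2])
s=D['s'];p=s['eef_pos'][:2]
for n,q in dict(left=(-.04,.045),right=(-.04,-.045),end=(0,-.07)).items():
    print(n,'nominal world',F[:2]+R(F[2])@q,'in block frame',R(B[2]).T@(F[:2]+R(F[2])@q-B[:2]))
print('tcp in block',R(B[2]).T@(p-B[:2]))
E
```

```text
[ 0.5957 -0.1854  0.265 ] [-1.37 -0.71  1.74 -1.07  0.78  1.18 -1.05  1.6 ]
[ 0.5973 -0.1844  0.1935] [ 0.41  0.65 -0.03 -0.05 -0.71 -0.28  0.27 -0.54]
bore [[ 0.60241987 -0.14787334  0.048     ]] [ 0.60256588 -0.1487574 ]
off [0.0018607  0.00049724] -0.07144363564636017
left nominal world [ 0.54527466 -0.15244408] in block frame [-0.04493065  0.04140109]
right nominal world [ 0.56884491 -0.23930283] in block frame [-0.03850619 -0.04836931]
end nominal world [ 0.61399609 -0.2529546 ] in block frame [ 0.00317634 -0.07045022]
tcp in block [-0.07950359  0.05108051]
```

```bash
python3 -m inch '[0,0,0.8,0,0, 0,2.5,0.8,0,0, 0,5,0.8,0,0, 0,7,0.8,-1,0, 0,8.2,0.8,-1.5,0, 0,8.2,0.8,-2,0, 0,8.2,0.8,-2,0, 0,8.2,0.8,-2,0]'
cat > st.py <<'E'
from h import *
from scipy.spatial.transform import Rotation as Rn
s=r.observe(); M=Rn.from_euler('xyz',s['eef_rot']).as_matrix()
a=.1935;B=np.array([.5973,-.1844]);Rb=np.array([[np.cos(a),-np.sin(a)],[np.sin(a),np.cos(a)]])
print('t',s['t'],'p',s['eef_pos'].round(4),'blk mm',(Rb.T@(s['eef_pos'][:2]-B)*1000).round(2),'f',s['contact_force'].round(2),'fblk',(Rb.T@s['contact_force'][:2]).round(2),'tq',s['ft_torque'].round(3),'w',s['width'].round(4),'yaw',np.arctan2(M[1,1],M[0,1]).round(4)+np.pi/2,'tilt',M[2,1:].round(4))
E
python3 st.py
```

```text
t: 8.07
eef_pos: [0.5317, -0.1556, 0.0954]
eef_rot: [2.768, 1.569, -0.18]
contact_force: [-0.2, 0.0, -0.8]
width: 0.017Traceback (most recent call last):
  File "st.py", line 5, in <module>
    print('t',s['t'],'p',s['eef_pos'].round(4),'blk mm',(Rb.T@(s['eef_pos'][:2]-B)*1000).round(2),'f',s['contact_force'].round(2),'fblk',(Rb.T@s['contact_force'][:2]).round(2),'tq',s['ft_torque'].round(3),'w',s['width'].round(4),'yaw',np.arctan2(M[1,1],M[0,1]).round(4)+np.pi/2,'tilt',M[2,1:].round(4))
                                                                                                                                                                                                                 ^^^^^^^^^^^^^^^^
AttributeError: 'float' object has no attribute 'round'
```

```bash
sed -i "s/s\['width'\].round(4)/round(float(s['width']),4)/" st.py
python3 -m inch '[0,0.2,0,-0.5,0, 0,0.2,0,-0.5,0, 0,0.2,0,-0.5,0]'; python3 st.py;python3 -m inch '[0,0,0,-0.2,0, 0,0,0,-0.3,0]'; python3 st.py
```

```text
t: 8.32
eef_pos: [0.536, -0.1547, 0.0931]
eef_rot: [2.689, 1.569, -0.26]
contact_force: [-0.4, 0.2, -1.3]
width: 0.017
t 8.3167 p [ 0.536  -0.1547  0.0931] blk mm [-54.39  40.95] f [-0.42  0.21 -1.3 ] fblk [-0.37  0.28] tq [-0.017  0.009  0.017] w 0.017 yaw 0.19289632679489666 tilt [ 0.0006 -0.0013]
t: 8.48
eef_pos: [0.5386, -0.1541, 0.0927]
eef_rot: [2.555, 1.57, -0.394]
contact_force: [-1.0, 0.3, -2.0]
width: 0.017
t 8.4833 p [ 0.5386 -0.1541  0.0927] blk mm [-51.74  40.99] f [-1.01  0.27 -1.95] fblk [-0.94  0.46] tq [-0.009 -0.009  0.028] w 0.017 yaw 0.19259632679489647 tilt [ 0.0004 -0.0005]
```

```bash
python3 -m inch '[0,0,0,-0.1,0, 0,0,0,-0.2,0, 0,0,0,-0.3,0, 0,0,0,-0.3,0]'; python3 st.py;python3 -m inch '[0,0,0,-0.05,0, 0,0,0,-0.1,0,  0,0,0,-0.1,0]'; python3 st.py
```

```text
t: 8.82
eef_pos: [0.5416, -0.1534, 0.0923]
eef_rot: [-2.876, 1.571, 0.459]
contact_force: [-0.2, -0.0, -2.2]
width: 0.0171
t 8.8167 p [ 0.5416 -0.1534  0.0923] blk mm [-48.73  41.17] f [-0.22 -0.03 -2.17] fblk [-0.22  0.01] tq [-0.001  0.052 -0.006] w 0.0171 yaw 0.19289632679489666 tilt [-0.     -0.0001]
t: 9.07
eef_pos: [0.5424, -0.1532, 0.0923]
eef_rot: [-2.848, 1.571, 0.487]
contact_force: [0.1, -0.9, -1.8]
width: 0.017
t 9.0667 p [ 0.5424 -0.1532  0.0923] blk mm [-47.86  41.16] f [ 0.14 -0.91 -1.79] fblk [-0.03 -0.92] tq [-0.016  0.065 -0.012] w 0.017 yaw 0.19279632679489667 tilt [-0.     -0.0001]
```

```bash
python3 -m inch '[0,0,0,-0.05,0, 0,0,0,-0.05,0]'|grep force; python3 -m inch '[0,0,0,-0.05,0, 0,0,0,-0.05,0]'|grep force; python3 st.py;python3 -m inch '[0,0,0,-0.05,0, 0,0,0,-0.05,0]'|grep force;python3 st.py
```

```text
contact_force: [0.2, 0.5, -1.9]
contact_force: [-0.0, 0.2, -1.3]
t 9.4 p [ 0.5434 -0.1531  0.0923] blk mm [-46.87  41.12] f [-0.05  0.22 -1.27] fblk [-0.    0.23] tq [-0.01   0.017 -0.054] w 0.0177 yaw 0.19279632679489667 tilt [ 0.     -0.0001]
contact_force: [-0.8, 1.0, -1.6]
t 9.5667 p [ 0.5439 -0.1529  0.0923] blk mm [-46.34  41.16] f [-0.8   1.01 -1.59] fblk [-0.59  1.14] tq [ 0.045 -0.024 -0.024] w 0.0171 yaw 0.19279632679489667 tilt [ 0.     -0.0001]
```

```bash
python3 -m inch '[0,0,0,-0.05,0, 0,0,0,-0.05,0]'|grep force; python3 -m inch '[0,0,0,-0.05,0, 0,0,0,-0.05,0]'|grep force; python3 st.py
```

```text
contact_force: [0.0, -0.2, -1.5]
contact_force: [-0.2, -0.1, -0.9]
t 9.9 p [ 0.5449 -0.1527  0.0923] blk mm [-45.34  41.17] f [-0.22 -0.1  -0.89] fblk [-0.24 -0.06] tq [0.037 0.056 0.018] w 0.0169 yaw 0.19289632679489666 tilt [-0.     -0.0001]
```

```bash
python3 -m inch '[0,0,0,-0.05,0, 0,0,0,-0.05,0]'|grep force; python3 st.py
```

```text
contact_force: [-0.6, 0.4, -1.1]
t 10.0667 p [ 0.5452 -0.1527  0.0923] blk mm [-45.03  41.13] f [-0.58  0.43 -1.09] fblk [-0.48  0.54] tq [ 0.012  0.099 -0.036] w 0.0168 yaw 0.19279632679489667 tilt [0.     0.0003]
```

```bash
python3 -m inch '[0,0,0,-0.03,0, 0,0,0,-0.03,0]'|grep force; python3 st.py;  python3 -m inch '[0,0,0,0,0]'|grep force; python3 st.py
```

```text
contact_force: [-1.2, -0.1, -1.2]
t 10.2333 p [ 0.5453 -0.1527  0.0922] blk mm [-44.93  41.15] f [-1.21 -0.09 -1.18] fblk [-1.2   0.14] tq [ 0.006  0.228 -0.047] w 0.0167 yaw 0.19269632679489646 tilt [-0.0001  0.0007]
contact_force: [-0.8, 0.4, -1.2]
t 10.3167 p [ 0.5453 -0.1527  0.0923] blk mm [-44.94  41.08] f [-0.83  0.36 -1.17] fblk [-0.75  0.51] tq [-0.016  0.321 -0.029] w 0.0174 yaw 0.19259632679489647 tilt [0.     0.0005]
```

```bash
python3 -m inch '[0,0,0,-0.04,0, 0,0,0,-0.04,0]'|grep force; python3 st.py;  python3 -m inch '[0,0,0,-0.04,0, 0,0,0,-0.04,0]'|grep force; python3 st.py
```

```text
contact_force: [-2.2, -0.7, 0.5]
t 10.4833 p [ 0.5454 -0.1526  0.0922] blk mm [-44.78  41.14] f [-2.24 -0.69  0.55] fblk [-2.33 -0.25] tq [-0.091  0.671 -0.001] w 0.0172 yaw 0.19259632679489647 tilt [-0.0001  0.0011]
contact_force: [-4.6, -0.6, 1.5]
t 10.65 p [ 0.5456 -0.1527  0.0922] blk mm [-44.63  41.08] f [-4.56 -0.64  1.53] fblk [-4.6   0.24] tq [-0.186  1.112 -0.025] w 0.017 yaw 0.19249632679489648 tilt [-0.0002  0.0016]
```

```bash
python3 -m inch '[0,0,0,0,0, 0,0,0,0,0, 0,0,0,0,0, 0,0,0,0,0, 0,0,0,0,0, 0,0,0,0,0]'|grep force; python3 st.py;  python3 -m inch '[0,0,0,0,0, 0,0,0,0,0, 0,0,0,0,0, 0,0,0,0,0, 0,0,0,0,0]'|grep force; python3 st.py
```

```text
contact_force: [-5.0, -1.0, 0.9]
t 11.15 p [ 0.5457 -0.1526  0.0922] blk mm [-44.54  41.11] f [-5.   -1.02  0.89] fblk [-5.1  -0.04] tq [-0.198  1.256 -0.01 ] w 0.0169 yaw 0.19259632679489647 tilt [-0.0001  0.0013]
contact_force: [-3.8, -0.1, 2.3]
t 11.5667 p [ 0.5457 -0.1526  0.0921] blk mm [-44.56  41.11] f [-3.82 -0.09  2.28] fblk [-3.77  0.65] tq [-0.187  1.372 -0.012] w 0.0174 yaw 0.19259632679489647 tilt [-0.0002  0.0014]
```

The left touch held for about 1 s at roughly 4–5 N. Backing off and going to the right mark.

```bash
python3 -m inch '[0,0,0,0.5,0, 0,0,0,1.0,0, 0,0,2,1.0,0, 0,0,5,1,0, 0,0,7.5,1,0, 0,0,8.6,1,0, 0,0,8.6,0.6,0, 0,0,8.6,0.4,0, 0,0,8.6,0.4,0, 0,0,8.6,0.4,0]'; python3 st.py
```

```text
t: 12.4
eef_pos: [0.5593, -0.2354, 0.0923]
eef_rot: [-2.017, 1.57, 1.32]
contact_force: [-0.4, 0.1, -1.6]
width: 0.0172
t 12.4 p [ 0.5593 -0.2354  0.0923] blk mm [-47.11 -42.78] f [-0.38  0.13 -1.64] fblk [-0.34  0.2 ] tq [0.029 0.032 0.01 ] w 0.0172 yaw 0.1954963267948966 tilt [-0.001  -0.0005]
```

```bash
python3 -m inch '[0,0,0,-0.05,0, 0,0,0,-0.1,0, 0,0,0,-0.1,0]'|grep force; python3 st.py;  python3 -m inch '[0,0,0,-0.05,0, 0,0,0,-0.05,0]'|grep force; python3 st.py
```

```text
contact_force: [-0.6, -0.2, -1.2]
t 12.65 p [ 0.56   -0.2368  0.0924] blk mm [-46.66 -44.22] f [-0.56 -0.19 -1.2 ] fblk [-0.59 -0.07] tq [ 0.016 -0.016 -0.006] w 0.0172 yaw 0.19369632679489657 tilt [-0.0001 -0.0001]
contact_force: [-0.8, 0.3, -1.8]
t 12.8167 p [ 0.5605 -0.2372  0.0924] blk mm [-46.31 -44.77] f [-0.77  0.3  -1.8 ] fblk [-0.69  0.45] tq [ 0.009 -0.065  0.013] w 0.0167 yaw 0.19289632679489666 tilt [ 0.0001 -0.0001]
```

```bash
python3 -m inch '[0,0,0,-0.04,0, 0,0,0,-0.04,0]'|grep force; python3 st.py;  python3 -m inch '[0,0,0,-0.04,0, 0,0,0,-0.04,0]'|grep force; python3 st.py
```

```text
contact_force: [0.4, 0.6, -2.1]
t 12.9833 p [ 0.5608 -0.2373  0.0923] blk mm [-45.97 -44.89] f [ 0.42  0.63 -2.05] fblk [0.53 0.54] tq [ 0.04  -0.031  0.029] w 0.0169 yaw 0.19279632679489667 tilt [ 0.0001 -0.0001]
contact_force: [0.3, -0.4, -2.1]
t 13.15 p [ 0.5612 -0.2372  0.0923] blk mm [-45.55 -44.88] f [ 0.33 -0.41 -2.05] fblk [ 0.24 -0.47] tq [ 0.002 -0.005  0.017] w 0.0172 yaw 0.19279632679489667 tilt [ 0.     -0.0001]
```

```bash
python3 -m inch '[0,0,0,-0.04,0, 0,0,0,-0.04,0]'|grep force; python3 st.py;  python3 -m inch '[0,0,0,-0.04,0, 0,0,0,-0.04,0]'|grep force; python3 st.py
```

```text
contact_force: [0.3, 0.3, -1.0]
t 13.3167 p [ 0.5616 -0.2371  0.0923] blk mm [-45.16 -44.89] f [ 0.3   0.31 -1.03] fblk [0.35 0.25] tq [-0.041  0.042 -0.   ] w 0.0171 yaw 0.19279632679489667 tilt [ 0.     -0.0001]
contact_force: [-1.0, -1.0, -1.7]
t 13.4833 p [ 0.5617 -0.2371  0.0922] blk mm [-45.07 -44.9 ] f [-0.98 -0.97 -1.72] fblk [-1.15 -0.76] tq [-0.086  0.24   0.006] w 0.0171 yaw 0.19269632679489646 tilt [-0.      0.0006]
```

```bash
python3 -m inch '[0,0,0,-0.04,0, 0,0,0,-0.04,0]'|grep force; python3 st.py
```

```text
contact_force: [-2.3, -0.6, 0.2]
t 13.65 p [ 0.5618 -0.2371  0.0922] blk mm [-44.94 -44.92] f [-2.34 -0.56  0.23] fblk [-2.4 -0.1] tq [-0.116  0.51  -0.021] w 0.0173 yaw 0.19249632679489648 tilt [-0.0002  0.0011]
```

```bash
python3 -m inch '[0,0,0,-0.03,0, 0,0,0,-0.03,0, 0,0,0,-0.03,0, 0,0,0,-0.03,0, 0,0,0,-0.03,0, 0,0,0,-0.03,0]'|grep force; python3 st.py;  python3 -m inch '[0,0,0,0,0, 0,0,0,0,0, 0,0,0,0,0, 0,0,0,0,0, 0,0,0,0,0, 0,0,0,0,0]'|grep force; python3 st.py
```

```text
contact_force: [-5.1, -0.8, 1.7]
t 14.15 p [ 0.562  -0.2371  0.0922] blk mm [-44.73 -44.93] f [-5.05 -0.76  1.75] fblk [-5.11  0.23] tq [-0.229  1.238 -0.007] w 0.0171 yaw 0.19249632679489648 tilt [-0.0001  0.0011]
contact_force: [-4.3, -0.5, 2.6]
t 14.65 p [ 0.5621 -0.2371  0.0922] blk mm [-44.66 -44.91] f [-4.28 -0.54  2.57] fblk [-4.31  0.29] tq [-0.18   1.362 -0.016] w 0.0169 yaw 0.19259632679489647 tilt [-0.0001  0.0011]
```

The right touch held. Lifting over the base bolt and going round to the right-hand end.

```bash
python3 -m inch '[0,0,0,0.6,0, 0,-1,0,1.0,0, 0,-3,1.5,1.0,0, 0,-3,4.1,0,0, 0,-3,4.1,-3,0, 0,-3,4.1,-4.5,0, 0,-2,4.1,-4.5,0, 0,0,4.1,-4.5,0, 0,0,4.1,-4.5,0, 0,0,4.1,-4.5,0]'; python3 st.py; python3 -m inch '[0,0,-0.2,0,0,0,0,-0.2,0,0, 0,0,-0.2,0,0]'; python3 st.py
```

```text
t: 15.48
eef_pos: [0.6135, -0.2682, 0.0915]
eef_rot: [-0.623, 1.568, 2.711]
contact_force: [-0.2, -1.0, -1.7]
width: 0.0172
t 15.4833 p [ 0.6135 -0.2682  0.0915] blk mm [ -0.23 -85.38] f [-0.25 -1.01 -1.7 ] fblk [-0.44 -0.95] tq [-0.051  0.009 -0.012] w 0.0172 yaw 0.19289632679489666 tilt [-0.0013  0.0019]
t: 15.73
eef_pos: [0.6148, -0.2666, 0.0935]
eef_rot: [2.676, 1.569, -0.273]
contact_force: [0.0, -0.2, -1.8]
width: 0.0174
t 15.7333 p [ 0.6148 -0.2666  0.0935] blk mm [  1.38 -84.01] f [ 0.04 -0.24 -1.79] fblk [-0.   -0.24] tq [-0.036  0.011  0.031] w 0.0174 yaw 0.19289632679489666 tilt [ 0.0008 -0.0016]
```

```bash
python3 -m inch '[0,0,-0.15,0,0,0,0,-0.3,0,0, 0,0,-0.45,0,0, 0,0,-0.45,0,0]'|grep force; python3 st.py; python3 -m inch '[0,0,-0.05,0,0,0,0,-0.1,0,0, 0,0,-0.1,0,0]'|grep force; python3 st.py
```

```text
contact_force: [0.1, 0.1, -1.3]
t 16.0667 p [ 0.6134 -0.2615  0.0925] blk mm [  1.01 -78.81] f [ 0.12  0.05 -1.34] fblk [0.12 0.03] tq [-0.021  0.036 -0.024] w 0.017 yaw 0.1932963267948966 tilt [-0.0002 -0.0001]
contact_force: [-1.3, -1.3, -2.0]
t 16.3167 p [ 0.6132 -0.2611  0.0923] blk mm [  0.87 -78.31] f [-1.26 -1.35 -1.95] fblk [-1.5  -1.08] tq [-0.056  0.025 -0.011] w 0.0171 yaw 0.19279632679489667 tilt [-0.0001  0.0001]
```

```bash
python3 -m inch '[0,0,-0.05,0,0,0,0,-0.05,0,0]'|grep force; python3 st.py; python3 -m inch '[0,0,-0.05,0,0,0,0,-0.05,0,0]'|grep force; python3 st.py
```

```text
contact_force: [-0.0, -0.2, -2.2]
t 16.4833 p [ 0.6131 -0.2606  0.0923] blk mm [  0.86 -77.82] f [-0.03 -0.17 -2.17] fblk [-0.06 -0.16] tq [ 0.023 -0.006  0.041] w 0.0172 yaw 0.19279632679489667 tilt [-0.0001  0.    ]
contact_force: [-0.9, 0.3, -2.5]
t 16.65 p [ 0.613  -0.2601  0.0923] blk mm [  0.87 -77.31] f [-0.86  0.35 -2.52] fblk [-0.78  0.51] tq [-0.03   0.017  0.028] w 0.0172 yaw 0.19279632679489667 tilt [-0.0001 -0.    ]
```

```bash
python3 -m inch '[0,0,-0.05,0,0,0,0,-0.05,0,0]'|grep force; python3 st.py; python3 -m inch '[0,0,-0.05,0,0,0,0,-0.05,0,0]'|grep force; python3 st.py
```

```text
contact_force: [0.2, 0.1, -1.6]
t 16.8167 p [ 0.6129 -0.2596  0.0923] blk mm [  0.88 -76.77] f [ 0.24  0.07 -1.55] fblk [0.25 0.03] tq [-0.058  0.022 -0.007] w 0.0171 yaw 0.19289632679489666 tilt [-0.0001  0.    ]
contact_force: [-0.1, 0.3, -1.6]
t 16.9833 p [ 0.6128 -0.2591  0.0923] blk mm [  0.86 -76.33] f [-0.11  0.28 -1.64] fblk [-0.06  0.29] tq [ 0.047 -0.054  0.007] w 0.0172 yaw 0.19279632679489667 tilt [-0. -0.]
```

```bash
python3 -m inch '[0,0,-0.05,0,0,0,0,-0.05,0,0]'|grep force; python3 st.py; python3 -m inch '[0,0,-0.04,0,0,0,0,-0.04,0,0]'|grep force; python3 st.py
```

```text
contact_force: [-0.4, -0.2, -1.8]
t 17.15 p [ 0.6127 -0.2586  0.0923] blk mm [  0.88 -75.82] f [-0.35 -0.24 -1.78] fblk [-0.39 -0.17] tq [0.004 0.015 0.007] w 0.017 yaw 0.19279632679489667 tilt [-0. -0.]
contact_force: [-1.6, 1.0, -1.7]
t 17.3167 p [ 0.6127 -0.2582  0.0923] blk mm [  0.88 -75.41] f [-1.61  0.96 -1.69] fblk [-1.4   1.25] tq [ 0.01  -0.022 -0.002] w 0.0173 yaw 0.19279632679489667 tilt [-0. -0.]
```

```bash
python3 -m inch '[0,0,-0.04,0,0,0,0,-0.04,0,0]'|grep force; python3 st.py; python3 -m inch '[0,0,-0.04,0,0,0,0,-0.04,0,0]'|grep force; python3 st.py
```

```text
contact_force: [0.1, 0.5, -1.7]
t 17.4833 p [ 0.6126 -0.2578  0.0923] blk mm [  0.89 -75.01] f [ 0.13  0.53 -1.67] fblk [0.23 0.49] tq [-0.009  0.019 -0.021] w 0.0169 yaw 0.19289632679489666 tilt [-0. -0.]
contact_force: [-0.4, 0.8, -1.4]
t 17.65 p [ 0.6125 -0.2577  0.0923] blk mm [  0.84 -74.86] f [-0.43  0.82 -1.37] fblk [-0.27  0.89] tq [-0.082 -0.026 -0.007] w 0.0166 yaw 0.19269632679489646 tilt [ 0.0003 -0.0001]
```

```bash
python3 -m inch '[0,0,-0.04,0,0,0,0,-0.04,0,0]'|grep force; python3 st.py
```

```text
contact_force: [0.1, -1.0, -1.5]
t 17.8167 p [ 0.6125 -0.2576  0.0924] blk mm [  0.84 -74.75] f [ 0.09 -0.96 -1.5 ] fblk [-0.1  -0.96] tq [-0.389 -0.116 -0.002] w 0.017 yaw 0.19249632679489648 tilt [ 0.0007 -0.0002]
```

```bash
python3 -m inch '[0,0,-0.04,0,0,0,0,-0.04,0,0]'|grep force; python3 st.py
```

```text
contact_force: [1.5, -2.7, -2.9]
t 17.9833 p [ 0.6124 -0.2575  0.0924] blk mm [  0.78 -74.63] f [ 1.54 -2.65 -2.93] fblk [ 1.  -2.9] tq [-0.66  -0.233  0.059] w 0.0166 yaw 0.1923963267948965 tilt [ 0.001  -0.0003]
```

```bash
python3 -m inch '[0,0,-0.04,0,0,0,0,-0.04,0,0,0,0,-0.04,0,0,0,0,-0.04,0,0,0,0,-0.04,0,0,0,0,-0.04,0,0]'|grep force; python3 st.py;python3 -m inch '[0,0,0,0,0,0,0,0,0,0,0,0,0,0,0,0,0,0,0,0,0,0,0,0,0,0,0,0,0,0,0,0,0,0,0]'|grep force; python3 st.py
```

```text
contact_force: [1.4, -5.0, -3.3]
t 18.4833 p [ 0.6124 -0.2573  0.0924] blk mm [  0.79 -74.47] f [ 1.45 -4.95 -3.3 ] fblk [ 0.47 -5.14] tq [-1.391 -0.439  0.005] w 0.0173 yaw 0.1921963267948965 tilt [ 0.0012 -0.0004]
contact_force: [1.5, -5.0, -3.3]
t 19.0667 p [ 0.6124 -0.2573  0.0924] blk mm [  0.76 -74.47] f [ 1.52 -5.   -3.29] fblk [ 0.53 -5.2 ] tq [-1.341 -0.368 -0.042] w 0.0166 yaw 0.1921963267948965 tilt [ 0.0012 -0.0003]
```

All three touches held. In touch coordinates the bore should sit at (12.97, 35.08) mm. Backing off, lifting, and moving above it.

```bash
python3 -m inch '[0,0,0.5,0,0, 0,-1,1,0,0, 0,-4,1,0,0, 0,-5,0,-0.6,0, 0,-5,-4,-1.2,0, 0,-5,-8,-1.2,0, 0,-5,-10.8,-1.2,0, 0,-5,-10.8,-1.2,0, 0,-5,-10.8,-1.2,0, 0,-5,-10.8,-1.2,0]'; python3 -m inch '[0,0,0,0,0,0,0,0,0,0,0,0,0,0,0]'; python3 st.py
python3 - <<'E'
from h import *
D={n:shot(n,n+'5.png') for n in('wrist','side')}
a=cv2.resize(D['side']['frame'][120:250,220:350],(400,400),interpolation=cv2.INTER_CUBIC);b=cv2.resize(D['wrist']['frame'][120:280,180:340],(400,400),interpolation=cv2.INTER_CUBIC)
cv2.imwrite('pics/crop7.png',np.hstack([a,b]))
E
```

```text
t: 19.9
eef_pos: [0.6038, -0.1475, 0.1429]
eef_rot: [2.816, 1.57, -0.131]
contact_force: [0.4, -0.2, -2.0]
width: 0.0169
t: 20.15
eef_pos: [0.6034, -0.1492, 0.1423]
eef_rot: [1.308, 1.571, -1.643]
contact_force: [0.0, -0.0, -0.9]
width: 0.017
t 20.15 p [ 0.6034 -0.1492  0.1423] blk mm [12.74 33.38] f [ 0.01 -0.03 -0.92] fblk [ 0.   -0.03] tq [-0.003 -0.006  0.053] w 0.017 yaw 0.19099632679489664 tilt [0.0002 0.0001]
```

View pics/crop7.png

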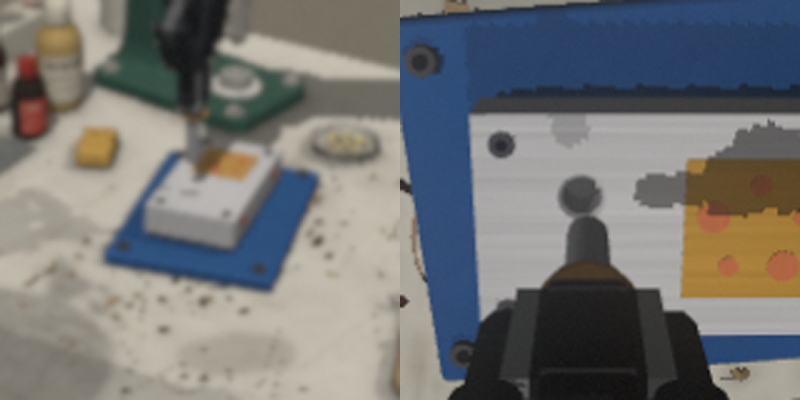

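The wrist crop shows the bore just ahead of the shank and slightly to the left of it, which agrees with the +1.7 mm y correction still to make.

```bash
python3 -m inch '[0,0,-0.17,-0.02,0, 0,1,-0.17,-0.02,0, 0,2.3,-0.17,-0.02,0, 0,2.3,-0.17,-0.02,0, 0,2.3,-0.17,-0.02,0,0,2.3,-0.17,-0.02,0]'; python3 st.py
python3 - <<'E'
from h import *
D={n:shot(n,n+'6.png') for n in('wrist',)}
b=cv2.resize(D['wrist']['frame'][120:280,180:340],(600,600),interpolation=cv2.INTER_CUBIC)
cv2.imwrite('pics/crop8.png',b)
E
```

```text
t: 20.75
eef_pos: [0.603, -0.1463, 0.1188]
eef_rot: [-0.465, 1.57, 2.87]
contact_force: [0.1, -0.5, -1.8]
width: 0.0169
t 20.75 p [ 0.603  -0.1463  0.1188] blk mm [12.96 36.31] f [ 0.08 -0.51 -1.8 ] fblk [-0.02 -0.51] tq [ 0.009 -0.009  0.022] w 0.0169 yaw 0.19289632679489666 tilt [-0.0004  0.0008]
```

View pics/crop8.png

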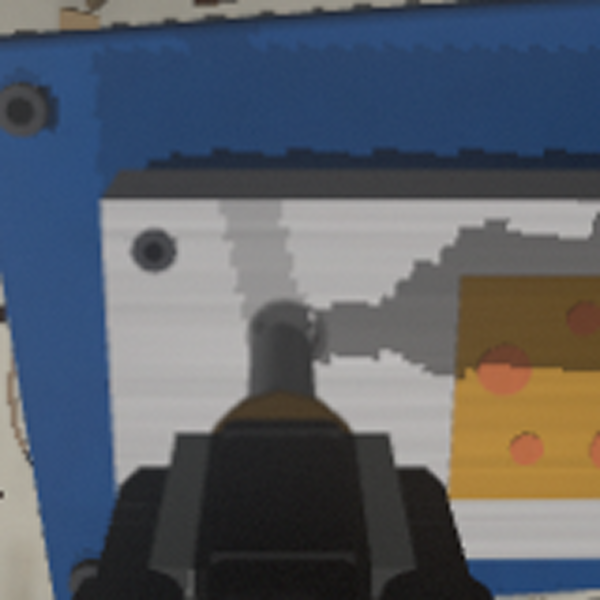

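```bash
python3 -m inch '[0,0,0.1,0,0,0,0,0.1,0,0,0,0,0.1,0,0,0,0,0.1,0,0]'|grep force; python3 st.py
```

```text
contact_force: [-0.5, 0.7, -2.6]
t 21.1333 p [ 0.6036 -0.1474  0.1196] blk mm [13.27 35.1 ] f [-0.5   0.66 -2.62] fblk [-0.36  0.74] tq [-0.031 -0.015 -0.012] w 0.0171 yaw 0.19269632679489646 tilt [ 0.0002 -0.0005]
```

```bash
python3 -m inch '[0,0.2,0,0.02,0,0,0.4,0,0.02,0,0,0.4,0,0.02,0,0,0.4,0,0.02,0]'|grep force; python3 st.py
```

```text
contact_force: [0.9, -0.5, -2.2]
t 21.4667 p [ 0.603  -0.1473  0.115 ] blk mm [12.75 35.27] f [ 0.85 -0.51 -2.24] fblk [ 0.74 -0.66] tq [-0.004 -0.039 -0.012] w 0.0173 yaw 0.19279632679489667 tilt [-0.0002  0.0005]
```

Within 0.3 mm. Entering the bore slowly.

```bash
python3 -m inch '[0,0.1,0.02,-0.01,0,0,0.2,0.02,-0.01,0,0,0.3,0.02,-0.01,0,0,0.3,0.02,-0.01,0]'|grep force; python3 st.py; python3 -m inch '[0,0.1,0,0,0,0,0.2,0,0,0,0,0.3,0,0,0,0,0.3,0,0,0]'|grep force; python3 st.py
```

```text
contact_force: [-0.3, 0.5, -1.4]
t 21.8 p [ 0.6032 -0.1475  0.1121] blk mm [12.92 35.04] f [-0.26  0.54 -1.4 ] fblk [-0.15  0.58] tq [-0.007  0.029  0.047] w 0.0167 yaw 0.19279632679489667 tilt [-0.0001  0.0003]
contact_force: [0.9, -0.3, -1.5]
t 22.1333 p [ 0.6032 -0.1475  0.109 ] blk mm [12.88 35.06] f [ 0.91 -0.26 -1.48] fblk [ 0.84 -0.43] tq [-0.002 -0.031 -0.011] w 0.0167 yaw 0.19279632679489667 tilt [-0.0002  0.0004]
```

```bash
python3 -m inch '[0,0.15,0,0,0,0,0.3,0,0,0,0,0.45,0,0,0,0,0.5,0,0,0, 0,0.5,0,0,0]'|grep force; python3 st.py; python3 -m inch '[0,0.15,0,0,0,0,0.3,0,0,0,0,0.45,0,0,0,0,0.5,0,0,0, 0,0.5,0,0,0]'|grep force; python3 st.py
```

```text
contact_force: [-1.0, 0.5, -1.0]
t 22.55 p [ 0.6032 -0.1475  0.1041] blk mm [12.92 35.04] f [-0.98  0.45 -0.98] fblk [-0.87  0.63] tq [-0.026  0.024  0.021] w 0.0174 yaw 0.19279632679489667 tilt [-0.0001  0.0003]
contact_force: [-0.6, 0.2, -1.9]
t 22.9667 p [ 0.6032 -0.1475  0.0991] blk mm [12.91 35.06] f [-0.62  0.18 -1.93] fblk [-0.57  0.3 ] tq [ 0.049 -0.009  0.018] w 0.0171 yaw 0.19279632679489667 tilt [-0.0001  0.0003]
```

```bash
python3 -m inch '[0,0.1,0,0,0,0,0.2,0,0,0,0,0.2,0,0,0]'|grep force; python3 st.py
```

```text
contact_force: [-0.0, 0.5, -1.3]
t 23.2167 p [ 0.6033 -0.1476  0.0971] blk mm [12.94 34.99] f [-0.04  0.51 -1.33] fblk [0.06 0.51] tq [0.037 0.008 0.004] w 0.0169 yaw 0.19279632679489667 tilt [-0.0001  0.0002]
```

```bash
python3 -m inch '[0,0.1,0,0,0,0,0.15,0,0,0,0,0.15,0,0,0]'|grep force; python3 st.py; python3 -m inch '[0,0.05,0,0,0,0,0.05,0,0,0]'|grep force; python3 st.py
```

```text
contact_force: [0.9, 0.3, -0.8]
t 23.4667 p [ 0.6033 -0.1475  0.0957] blk mm [13.   35.03] f [ 0.88  0.34 -0.78] fblk [0.93 0.17] tq [ 0.006 -0.011  0.005] w 0.0168 yaw 0.19279632679489667 tilt [-0.      0.0001]
contact_force: [-0.5, 0.5, -2.2]
t 23.6333 p [ 0.6034 -0.1475  0.0953] blk mm [13.04 35.  ] f [-0.48  0.45 -2.23] fblk [-0.38  0.53] tq [0.06  0.05  0.069] w 0.0169 yaw 0.19279632679489667 tilt [0. 0.]
```

```bash
python3 -m inch '[0,0.04,0,0,0,0,0.04,0,0,0]'|grep force; python3 st.py
```

```text
contact_force: [-1.3, 0.3, -1.0]
t 23.8 p [ 0.6033 -0.1476  0.0949] blk mm [13. 35.] f [-1.27  0.28 -1.02] fblk [-1.2   0.52] tq [-0.014 -0.026 -0.024] w 0.0172 yaw 0.19279632679489667 tilt [-0.      0.0001]
```

```bash
python3 -m inch '[0,0.04,0,0,0,0,0.04,0,0,0]'|grep force; python3 st.py
```

```text
contact_force: [-0.0, 0.5, 0.9]
t 23.9667 p [ 0.6034 -0.1476  0.0948] blk mm [13.1  34.96] f [-0.03  0.55  0.94] fblk [0.08 0.54] tq [-0.014  0.177  0.033] w 0.017 yaw 0.19269632679489646 tilt [ 0.0001 -0.0001]
```

```bash
python3 -m inch '[0,0.04,0,0,0,0,0.04,0,0,0]'|grep force; python3 st.py
```

```text
contact_force: [-2.5, -0.0, 4.7]
t 24.1333 p [ 0.6035 -0.1475  0.0947] blk mm [13.18 34.98] f [-2.48 -0.    4.65] fblk [-2.43  0.47] tq [0.168 0.442 0.039] w 0.0173 yaw 0.19279632679489667 tilt [ 0.0002 -0.0003]
```

```bash
python3 -m inch '[0,0.04,0,0,0,0,0.04,0,0,0]'|grep force; python3 st.py
```

```text
contact_force: [-2.7, 0.6, 6.7]
t 24.3 p [ 0.6036 -0.1476  0.0946] blk mm [13.29 34.94] f [-2.66  0.61  6.74] fblk [-2.5   1.11] tq [0.156 0.796 0.004] w 0.0168 yaw 0.19279632679489667 tilt [ 0.0004 -0.0005]
```

The pin is seated: the floor was felt at TCP z = 0.0947, which is foot 30.0 mm. I unload it and release.

```bash
python3 -m inch '[0,-0.08,0,0,0,0,-0.08,0,0,0]' 20; python3 -m inch '[0.3,0,0,0,0, 0.4,0,0,0,0,0.5,0,0,0,0,0.6,0,0,0,0,0.6,0,0,0,0,0.6,0,0,0,0,0.6,0,0,0,0]'; python3 st.py
```

```text
t: 24.47
eef_pos: [0.6036, -0.1476, 0.0947]
eef_rot: [2.818, 1.57, -0.131]
contact_force: [-0.8, 0.0, 2.9]
width: 0.0171
t: 25.05
eef_pos: [0.6034, -0.1476, 0.0945]
eef_rot: [2.508, 1.571, -0.441]
contact_force: [0.7, -0.2, -0.4]
width: 0.0511
t 25.05 p [ 0.6034 -0.1476  0.0945] blk mm [13.05 34.97] f [ 0.67 -0.2  -0.43] fblk [ 0.62 -0.33] tq [-0.021 -0.009  0.007] w 0.0511 yaw 0.19279632679489667 tilt [ 0. -0.]
```

```bash
python3 -m inch '[0.6,-1,0,0,0, 0.6,-3,0,0,0,0.6,-6,0,0,0,0.6,-9,0,0,0,0.6,-12,0,0,0,0.6,-12,0,3,0,0.6,-12,0,6,0,0.6,-12,0,6,0,0.6,-12,0,6,0]'; python3 st.py
python3 - <<'E'
from h import *
import pickle
D={n:shot(n,n+'7.png') for n in('wrist','side','top')}
pickle.dump(D,open('d7.pkl','wb'))
f=lambda a:cv2.resize(a,(400,400),interpolation=cv2.INTER_CUBIC)
cv2.imwrite('pics/crop9.png',np.hstack([f(D['side']['frame'][140:230,240:330]),f(D['wrist']['frame'][60:240,170:350])]))
for n in('wrist','side'):
  for b in cams.boxes_of('pin_grip',n): print(n,np.round(b['at'],4),b['confidence'])
E
```

```text
t: 25.8
eef_pos: [0.5432, -0.1599, 0.2155]
eef_rot: [1.597, 1.57, -1.353]
contact_force: [-0.4, -0.2, 1.1]
width: 0.0514
t 25.8 p [ 0.5432 -0.1599  0.2155] blk mm [-48.38  34.45] f [-0.41 -0.21  1.09] fblk [-0.45 -0.12] tq [ 0.038 -0.051  0.013] w 0.0514 yaw 0.19109632679489663 tilt [ 0.001 -0.   ]
wrist [ 0.6064 -0.1434  0.121 ] 0.9
side [ 0.5978 -0.1415  0.096 ] 0.75
side [0.6356 0.2085 0.0665] 0.62
```

View pics/crop9.png

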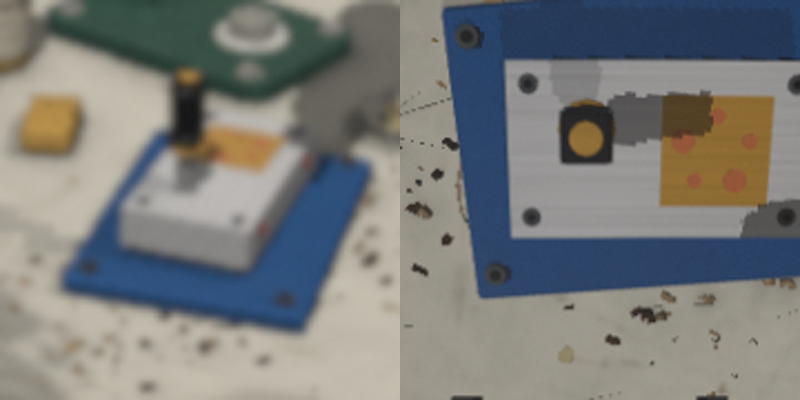

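The pin stands upright in the bore, with its cap at (189,76) in the side crop and (585,139) in the wrist crop. The gripper is clear. I check the cap height by triangulation, then hand in.

```bash
python3 - <<'E'
from h import *
import pickle
D=pickle.load(open('d7.pkl','rb'));L=[]
for n,uv in (('wrist',(252.9,122.3)),('side',(282.1,156.7))):
    o,d=ray(D[n],[uv]);d=d[0]/np.linalg.norm(d[0]);L.append((o,d));print(n,atz(D[n],[uv],.124))
A=sum(np.eye(3)-np.outer(d,d) for o,d in L);b=sum((np.eye(3)-np.outer(d,d))@o for o,d in L);print('cap',np.linalg.solve(A,b))
job.job_done(); print(r.observe()['t'])
E
```

```text
wrist [[ 0.60323273 -0.14793988  0.124     ]]
side [[ 0.60122919 -0.14585261  0.124     ]]
cap [ 0.60287505 -0.14810564  0.12260383]
the job is handed in; nothing more can be done
the job is handed in; nothing more can be done
```

The pin is upright in the block's bore with the gripper clear, and I handed the job in after about 26 s. `job_done()` reports no verdict, so I can't confirm how it was judged.

- **Pin:** I took the black-gripped pin from the wooden stand. The blue look-alike was left alone and still showed at its place afterwards.
- **Touches:** I touched the left mark, the right mark, then the right-hand end mark, with the foot about 28 mm above the bench. Each was held about 1 s at 4–5 N; the highest reading at a touch was about 5 N.
- **Block position:** The touches put the block's yaw at about 0.192 rad. They placed the bore within about 1 mm of where the wrist picture showed it.
- **Seating:** The pin went down the bore without side load until its foot met the floor at 30 mm, with a peak of about 7 N. I then unloaded and released it.

**Last checks:** The side and wrist pictures show the pin upright in the bore. I measured the cap at (0.603, -0.148, 0.1226) m against an expected height of about 0.124 m, which is within calibration. The side view alone put it about 2 mm off in x and y. The top camera's first reading of the block's y was about 3 mm off the wrist camera's; the touch values were used instead. No check failed.

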